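# Bolt down the flask press and hold the flask in its spring ring

### The job

In this dental workshop, turn both captive bolt knobs of the flask press clockwise until they reach their end stops; after that, stand the round metal flask upright in the sprung ring cradle between them. Press the flask straight down until the spring ring is fully down on its stop and keep holding it there: finish while still holding it pressed down, do not let go. Leave the jar, the plaster cast and the spatula alone, and never tip the flask over.

Things in the scene. Friction and masses are not known exactly. Their poses are not given: they have to be found in the camera images.
- flask: Round two-part aluminium flask, loose, standing upright on the bench, about 0.5 to 0.7 kg. Body 66 mm in diameter and 55 mm high, foot tapered over the lowest 7 mm to 54 mm diameter; on the centre of its lid a plain steel post 26 mm in diameter rises 34 mm more (top 89 mm above the foot). Origin: centre of the underside; z points up through the post. It is round, its yaw does not matter.
- seat (a point): Centre of the upper face of the cradle floor, on which the flask's foot rests; it moves down with the ring. The cradle is a steel cup ring, 89 mm outer and 71 mm inner diameter, its rim 14 mm above this point, carried on springs over the middle of the press's grey base plate (120 x 320 mm, 12 mm thick, fixed to the bench). At rest this point is 42 mm above the bench. Its z points up; its y runs along the plate, from the right bolt towards the left bolt.
- ring (a joint): Downward travel of the sprung ring, m: 0 up at rest, 0.015 fully down on its stop. The spring is preloaded: the ring does not sink under the flask's weight alone; holding a flask in it down at the stop takes a further push of about 8 to 12 N.
- bolt_left_grip (a point): Left bolt knob (120 mm along the plate from the cradle axis, towards seat +y): point on its turning axis at the height to grip, about 49 mm above the bench. A black knob: round disc 44 mm in diameter, on it a grip bar 42 mm long, 14 mm thick, whose top is 7 mm above this point and whose foot on the disc is 23 mm below it. The bar lies along this point's x, which turns with the knob; z points up.
- bolt_right_grip (a point): Right bolt knob, the same shape, 120 mm from the cradle axis towards seat -y: point on its turning axis at the height to grip, bar along this point's x.
- bolt_left (a joint): Turn of the left bolt knob, rad: grows clockwise seen from above, 0 loose, 1.6 at the tight end stop. Starts somewhere between 0.2 and 0.7; it stays where it is left (friction about 0.08 N m).
- bolt_right (a joint): Turn of the right bolt knob, same meaning, range and friction.
- jar: Bystander: closed round jar, 60 mm in diameter and 85 mm high, standing; origin at the centre of its underside, z up. Flask and jar stand to either side of the press, either one on either side.
- cast: Bystander: white plaster cast of a dental arch on a block, 60 x 66 mm, 28 mm high; origin at the centre of its underside; it lies beyond the press, to the left.
- spatula: Bystander: small spatula, 160 mm long, lying flat on the bench beyond the press, to the right; origin underneath its middle.
Mind the look-alikes: they are no part of the job. What is shaped like the flask but orange or red is not meant.

How it is judged:
By the outcome, as a careful person would: the job done as asked, in the order asked, and still so for the second after the job is handed in, while the arm keeps its last pose, push and grip.
It also fails if it takes over 58 s, if anything falls off the work surface, if the arm or the gripper's body presses on something with over 40 N, if the wrist force passes 120 N, or if a joint passes its speed limit or range.

### The arm

A 7-joint arm with a two-finger parallel gripper is mounted at the origin on the work surface. World frame = base frame: x ahead of the robot, y to its left, z up, the work surface at z = 0. Lengths are in m, angles in rad, forces in N, time in s.
With the tool pointing down it reaches from about 0.4 to 0.875 m from the base axis. Payload 6.5 kg.
Tool frame: the origin (TCP) lies between the finger pads; the fingertips stand 25 mm ahead of it and the grasp point (between the pads) lies 6 mm ahead of it; z points along the fingers, y is the line along which they close (so a half turn about z gives the same grasp; the last joint's range is limited). The gripper opens to 88 mm and grips with 3 to 60 N. Pads are 18 mm wide; open, the fingers measure 123 mm over their backs; the gripper's body (75 mm by 187 mm) begins 45 mm behind the grasp point.
Start: joints at [-1.31, 0.536, -0.004, 1.538, 0.003, 1.067, -0.071], TCP at [0.209, 0.616, 0.227] pointing down, gripper open.
Joint ranges: [-2.7, 2.7], [-0.37, 2.16], [-1.27, 1.26], [0.24, 2.4], [-1.31, 4.45], [0.19, 1.91], [-2.76, 2.76]. Speed limits (rad/s): [2.39, 2.39, 3.14, 3.14, 3.14, 3.14, 3.14].

### API

Orientations are given as a unit quaternion [x, y, z, w].
In Python, from station import get_obs, grab_frame, sign_off gives the robot as it stands.
- The arm moves only by the shell command python3 -m creep 'ROWS'. ROWS is JSON, a list of rows, each a list of 7 numbers: the shift along the world's x, y, z as a fraction of full scale, then the turn, a rotation vector about the world's x, y, z as a fraction of full scale, then the opening, from -1 (shut) to 1 (fully open). In form: [[tx, ty, tz, ax, ay, az, jaw], ...]. A call has exactly 5 rows; each row shifts and turns the commanded pose from where the row before left it; what a row does not reach is not made up. Full scale, the value 1, is 4 cm for a shift and 8 degrees for a turn. A row lasts 1/8 s, in which the tool goes at most 62.5 mm and 10.7 degrees, less where a joint would pass 70% of its speed; a pose out of reach is approached as far as the arm can. A call with a number of a shift or a turn outside -1 to 1 is refused whole. A call with a gripper value outside its range is refused whole. The fingers move at their own pace and stop on an object; the grip force is fixed at half the most. Time passes only in rows, so rows that do not move let the fingers close, or fill a call up. It gives the time, the measured TCP pose, the force, the opening and the grip force at its end, in the units of the state.
- get_obs(): the state, without advancing time (a new reading comes with each control period).
- grab_frame(name): name is "scene" or "top" or "wrist"; returns a dict with "img" (400x640x3 uint8, red, green, blue), "z_map" (400x640 float32, m along the optical axis (not along the pixel's ray), 0 where there is no reading), "fx", "fy", "cx", "cy" (pixels), "dist" ([k1, k2, p1, p2, k3] as OpenCV has them; the pictures are not rectified), "cam_to_world" (4x4, takes a point from camera to world coordinates). Camera axes: x right, y down, z forward; pixel columns grow to the right and rows downward; lengths in m; the calibration is good to about 2 mm. A picture is of the moment at which its call begins.
- sign_off(): hands the job in; it is judged then, once.
The state is a dict: "t": time; "q": joint angles; "dq": joint speeds; "joint_efforts": joint torques, N m; "tcp_pos": TCP position; "tcp_rot": TCP orientation; "ft_force": force on the tool from outside, world axes, zero at the start; "moment": the same for the moment, N m; "width": finger opening in m; "grasp_force": force on a finger pad.
Only numpy, scipy, OpenCV 4.12 (cv2) and the standard library are available. Lean on these libraries where they do the work, as an engineer would, in place of code of your own. Each camera call takes 0.05 s, during which the arm holds its last target. There are 200 camera calls.

## Working session

There is one attempt and no reset: what is moved stays moved. The work goes in short steps, Python scripts to look and compute and a shell command to move; the robot and the scene stay as the last step left them, time stands still between calls to the robot, and variables do not carry over. Pictures are saved under pics/ and viewed, at most 10 in all, crops included, and the job is handed in when it is done.

```bash
mkdir -p pics; ls
python3 - <<'E'
from station import get_obs, grab_frame
import cv2,numpy as np
o=get_obs();print(o)
for n in("top","scene"):
    f=grab_frame(n);cv2.imwrite(f"pics/{n}0.png",f["img"][:,:,::-1]);np.savez(f"{n}0.npz",**f)
    print(n,f["fx"],f["fy"],f["cx"],f["cy"],f["dist"],np.round(f["cam_to_world"],3).tolist())
E
```

```text
pics
{'t': 0.0, 'q': array([-1.31019625,  0.53719092, -0.00444558,  1.53884985,  0.00260702,
        1.06730229, -0.07117897]), 'dq': array([-8.62626009e-04, -1.10306911e-03, -8.09732038e-04,  1.75726074e-03,
       -5.88789789e-04, -4.24645278e-04,  9.69376188e-05]), 'joint_efforts': array([ 1.92650186e-04, -5.70990014e+01,  9.90623049e-01, -2.51601702e+01,
       -5.61937143e-02,  1.79600541e-02,  1.41148698e-04]), 'tcp_pos': array([0.20847169, 0.6149946 , 0.22603207]), 'tcp_rot': array([ 1.62623360e-01,  9.86687834e-01, -8.68912557e-04, -7.71069515e-05]), 'ft_force': array([-0.06159329, -0.03097237, -0.00501785]), 'moment': array([ 0.01849164,  0.01185521, -0.04851479]), 'grasp_force': 0.0, 'width': 0.08820539386476238}
top 510.46915488203825 510.46915488203825 318.428446104836 199.60104869999904 [-0.00657046  0.          0.          0.          0.        ] [[-0.015, -0.997, 0.07, 0.502], [-1.0, 0.015, -0.009, -0.037], [0.008, -0.07, -0.997, 1.487], [0.0, 0.0, 0.0, 1.0]]
scene 510.52803112758806 510.52803112758806 317.78660184053814 198.1043196489823 [-0.1395962  0.         0.         0.         0.       ] [[-0.006, 0.764, -0.645, 1.478], [1.0, 0.007, -0.002, -0.05], [0.003, -0.645, -0.764, 1.113], [0.0, 0.0, 0.0, 1.0]]
```

View pics/top0.png

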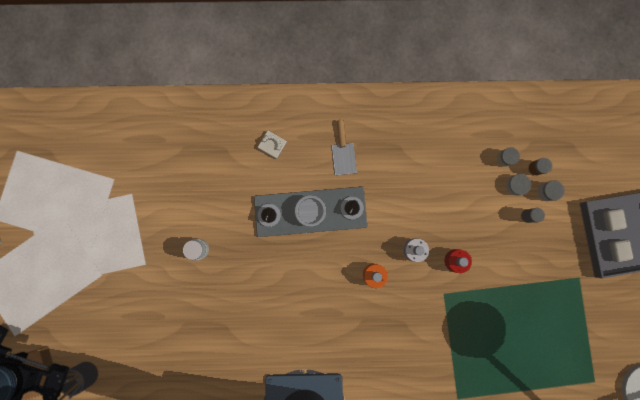

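View pics/scene0.png

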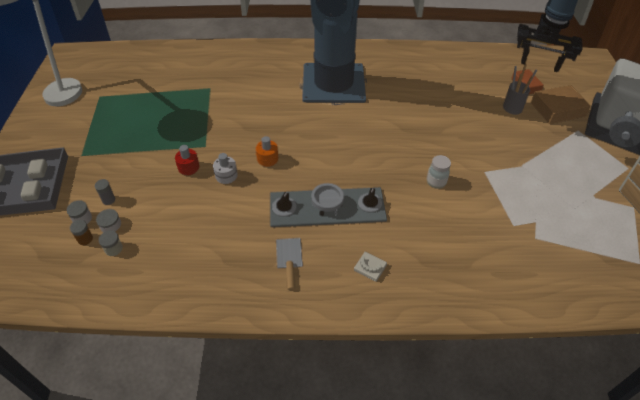

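The top view shows the press plate at (310,211), with its knobs at (269,215) left and (352,207) right. The silver flask is at (417,250) between the orange and red decoys, and the jar is at (195,250).

```bash
cat > h.py <<'E'
import numpy as np,cv2
def K(f): return np.array([[f["fx"],0,f["cx"]],[0,f["fy"],f["cy"]],[0,0,1.]])
def rays(f,uv):
    return np.c_[cv2.undistortPoints(np.float64(uv).reshape(-1,1,2),K(f),np.array(f["dist"])).reshape(-1,2),np.ones(len(uv))]
def plane(f,uv,z):
    T=np.array(f["cam_to_world"]);d=rays(f,uv)@T[:3,:3].T;o=T[:3,3]
    return o+d*((z-o[2])/d[:,2])[:,None]
def cloud(f):
    h,w=f["z_map"].shape;u,v=np.meshgrid(np.arange(w),np.arange(h))
    T=np.array(f["cam_to_world"]);p=rays(f,np.c_[u.ravel(),v.ravel()])*f["z_map"].ravel()[:,None]
    return (p@T[:3,:3].T+T[:3,3]).reshape(h,w,3)
E
python3 - <<'E'
from h import *
f=dict(np.load("top0.npz"));P=cloud(f);im=f["img"].astype(int)
def reg(n,c,r,zlo,zhi,extra=None):
    u,v=np.meshgrid(np.arange(640),np.arange(400))
    m=(np.hypot(u-c[0],v-c[1])<r)&(P[...,2]>zlo)&(P[...,2]<zhi)
    if extra is not None:m&=extra
    q=P[m];
    if len(q)<3:print(n,len(q));return
    mid=(q.min(0)+q.max(0))/2;w=np.linalg.eigh(np.cov(q[:,:2].T))
    print(n,len(q),"mean",q.mean(0).round(4),"mid",mid.round(4),"ext",np.ptp(q,0).round(3),"axis deg",np.degrees(np.arctan2(*w[1][::-1,1])).round(1),w[0]**.5)
reg("post",(417,250),14,.075,.12);reg("flask",(417,250),18,.045,.065)
reg("orange",(375,275),14,.075,.12);reg("red",(459,261),14,.075,.12)
reg("ring",(310,211),20,.049,.08);reg("floor",(310,211),9,.03,.07)
for n,c in(("L",(269,215)),("R",(352,207))):
    reg(n+"bar",c,13,.045,.08);reg(n+"disc",c,16,.02,.04)
reg("jar",(195,250),16,.06,.12)
m=(im.max(2)<110)&(np.ptp(im,2)<25)&(P[...,2]>.005)&(P[...,2]<.018);m[:170]=0;m[250:]=0;m[:,:240]=0;m[:,380:]=0
q=P[m];print(cv2.minAreaRect(np.float32(q[:,:2]*1000)),np.median(q[:,2]))
c=np.vstack([cv2.resize(f["img"][y-30:y+30,x-50:x+50],None,fx=5,fy=5,interpolation=cv2.INTER_CUBIC) for x,y in((310,211),(417,250))])
cv2.imwrite("pics/crop0.png",c[:,:,::-1])
E
```

```text
post 76 mean [ 0.458  -0.3229  0.0885] mid [ 0.4584 -0.3237  0.0865] ext [0.022 0.026 0.021] axis deg 90.8 [0.00634833 0.00697753]
flask 362 mean [ 0.4581 -0.322   0.0555] mid [ 0.4575 -0.3235  0.0552] ext [0.062 0.065 0.019] axis deg 86.3 [0.01785951 0.01805123]
orange 74 mean [ 0.3879 -0.2056  0.089 ] mid [ 0.3883 -0.2054  0.0876] ext [0.024 0.024 0.02 ] axis deg 53.3 [0.00635217 0.00681748]
red 82 mean [ 0.4255 -0.4417  0.0875] mid [ 0.4251 -0.4433  0.0857] ext [0.025 0.026 0.018] axis deg 68.2 [0.00665136 0.00694871]
ring 290 mean [ 0.5722 -0.0263  0.0561] mid [ 0.5727 -0.0264  0.0565] ext [0.087 0.085 0.015] axis deg 169.1 [0.02774096 0.02842091]
floor 248 mean [ 0.5716 -0.0262  0.0425] mid [ 0.5717 -0.0262  0.0422] ext [0.046 0.046 0.015] axis deg 104.3 [0.01259506 0.01265633]
Lbar 76 mean [0.5639 0.0928 0.0554] mid [0.5646 0.0928 0.055 ] ext [0.039 0.02  0.016] axis deg 163.1 [0.00420508 0.0118083 ]
Ldisc 176 mean [0.5628 0.0908 0.0246] mid [0.5632 0.0917 0.0296] ext [0.063 0.063 0.019] axis deg 94.7 [0.01490506 0.01686027]
Rbar 73 mean [ 0.5814 -0.1457  0.0561] mid [ 0.5807 -0.1462  0.0574] ext [0.039 0.026 0.015] axis deg 154.9 [0.00405627 0.01201688]
Rdisc 165 mean [ 0.5806 -0.1471  0.0251] mid [ 0.5782 -0.1468  0.0296] ext [0.078 0.063 0.019] axis deg -148.7 [0.01429317 0.01725368]
jar 336 mean [0.4692 0.2947 0.0831] mid [0.4699 0.2954 0.0771] ext [0.055 0.054 0.034] axis deg 120.6 [0.01385571 0.0140547 ]
((599.853759765625, -23.632171630859375), (173.49298095703125, 319.3216247558594), 4.1698455810546875) 0.012423382706532982
```

View pics/crop0.png

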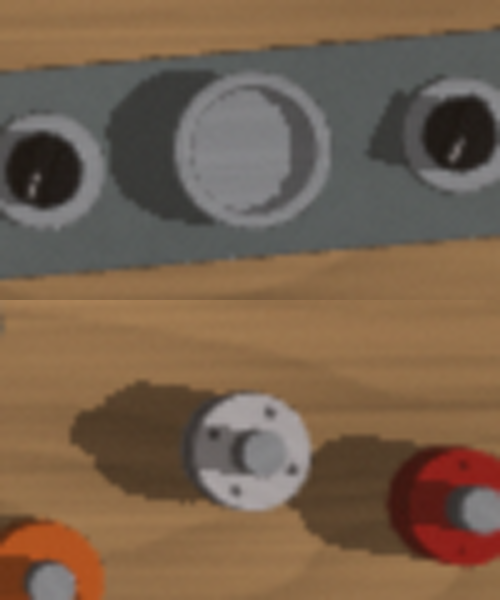

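```bash
for i in 1 2 3; do python3 -m creep '[[0.56,-0.82,0,0,0,0,0],[0.56,-0.82,0,0,0,0,0],[0.56,-0.82,0,0,0,0,0],[0.56,-0.82,0,0,0,0,0],[0.56,-0.82,0,0,0,0,0]]'; done
python3 - <<'E'
from station import get_obs
o=get_obs();q=o["tcp_rot"];print(o["tcp_pos"],q,o["q"].round(2))
E
```

```text
t: 0.72
tcp_pos: [0.3212, 0.4502, 0.2266]
tcp_rot: [0.163, 0.987, -0.0, -0.0]
ft_force: [0.5, 0.7, 0.3]
width: 0.0444
grasp_force: 0.0
t: 1.35
tcp_pos: [0.4331, 0.2863, 0.2267]
tcp_rot: [0.163, 0.987, -0.0, -0.0]
ft_force: [0.7, -0.3, 0.2]
width: 0.0442
grasp_force: 0.0
t: 1.98
tcp_pos: [0.545, 0.1225, 0.2266]
tcp_rot: [0.163, 0.987, -0.0, -0.0]
ft_force: [0.3, -0.4, -0.0]
width: 0.0442
grasp_force: 0.0
[0.54502745 0.12245112 0.22664667] [ 1.62578890e-01  9.86695512e-01 -1.00373084e-04 -2.46629213e-04] [-0.45  0.38  0.19  1.79 -0.09  0.97  1.02]
```

```bash
python3 -m creep '[[0.24,-0.37,0,0,0,0.1,0],[0.24,-0.37,-0.5,0,0,0.1,0],[0,0,-1,0,0,0,0],[0,0,-1,0,0,0,0],[0,0,-0.5,0,0,0,0]]'
python3 - <<'E'
from station import *
from h import *
f=grab_frame("wrist");cv2.imwrite("pics/w1.png",f["img"][:,:,::-1]);print(get_obs()["tcp_pos"])
E
```

```text
t: 2.6
tcp_pos: [0.5622, 0.0937, 0.1044]
tcp_rot: [0.149, 0.989, -0.001, -0.002]
ft_force: [1.0, -0.1, 0.7]
width: 0.044
grasp_force: 0.0
[0.56117683 0.09354527 0.10276561]
```

View pics/w1.png

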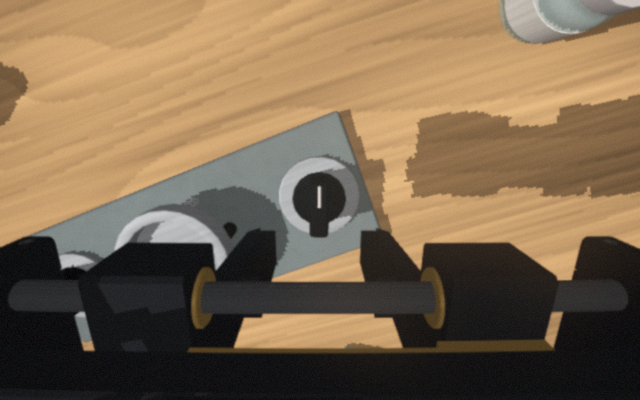

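The wrist view shows the left knob's bar upright at (319,205). It is centred between the finger pads (275 and 362) and lined up with them.

```bash
python3 -m creep '[[0.05,0,-0.6,0,0,0,0],[0,0,-0.55,0,0,0,0],[0,0,0,0,0,0,-1],[0,0,0,0,0,0,-1],[0,0,0,0,0,0,-1]]'
python3 -m creep '[[0,0,0,0,0,0,-1],[0,0,0,0,0,-1,-1],[0,0,0,0,0,-1,-1],[0,0,0,0,0,-1,-1],[0,0,0,0,0,0,-1]]'
```

```text
t: 3.28
tcp_pos: [0.5667, 0.0942, 0.0621]
tcp_rot: [0.149, 0.989, 0.0, 0.001]
ft_force: [0.1, -0.6, 0.6]
width: 0.0159
grasp_force: 0.0
t: 3.9
tcp_pos: [0.566, 0.0942, 0.0612]
tcp_rot: [0.35, 0.937, -0.0, 0.0]
ft_force: [0.2, 0.3, -0.1]
width: 0.0005
grasp_force: 0.0
```

Run:
```python
from station import *
from h import *
f=grab_frame("wrist");cv2.imwrite("pics/w2.png",f["img"][:,:,::-1]);o=get_obs();print(o["tcp_pos"],o["width"])
f=grab_frame("top");P=cloud(f);T=np.array(f["cam_to_world"]);np.savez("top1.npz",**f)
```

```text
[0.56595397 0.0941026  0.06115489] 0.00044119271869102897
```

View pics/w2.png

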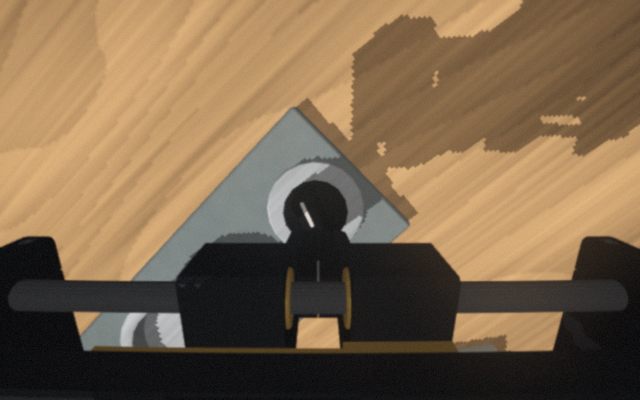

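The fingers closed on nothing. The knob is at (315,207), above the closed fingertips at (318,250), so the grip point was off along the bar. I'll measure the offset.

Run:
```python
from station import *
from h import *
f=grab_frame("wrist");np.savez("w2.npz",**f);P=cloud(f);T=np.array(f["cam_to_world"]);o=get_obs()
from scipy.spatial.transform import Rotation as R
tr=R.from_quat(o["tcp_rot"]).as_matrix();print(T.round(3).tolist())
print("tool x,y",tr[:,0].round(2),tr[:,1].round(2))
def proj(p):
    c=(p-T[:3,3])@T[:3,:3];return cv2.projectPoints(c.reshape(1,3),np.zeros(3),np.zeros(3),K(f),np.array(f["dist"]))[0].ravel().round(0)
for d in(0,.006,.025):print(d,proj(o["tcp_pos"]+tr[:,2]*d))
print("bar ctr expected",proj(np.array([.5642,.0928,.056])))
for v in range(165,300,6):print(v,P[v,316].round(4),f["img"][v,316])
m=(P[...,2]>.045)&(P[...,2]<.07)
m[:170]=0
```

```text
[[0.654, 0.728, 0.203, 0.513], [0.756, -0.63, -0.176, 0.139], [-0.0, 0.268, -0.963, 0.219], [0.0, 0.0, 0.0, 1.0]]
tool x,y [-0.75  0.66 -0.  ] [0.66 0.75 0.  ]
0 [319. 239.]
0.006 [319. 234.]
0.025 [319. 223.]
bar ctr expected [315. 234.]
165 [0.539  0.1149 0.0177] [186 188 189]
171 [0.542  0.1124 0.0187] [169 168 169]
177 [0.545  0.1097 0.0189] [111 111 113]
183 [0.5469 0.1081 0.0258] [37 35 34]
189 [0.5499 0.1055 0.026 ] [31 30 28]
195 [0.551  0.1046 0.0354] [34 34 32]
201 [0.551  0.1048 0.049 ] [30 29 28]
207 [0.5524 0.1036 0.0545] [30 28 29]
213 [0.5547 0.1016 0.0559] [31 31 29]
219 [0.5573 0.0993 0.0563] [36 35 34]
225 [0.5602 0.0968 0.0558] [28 31 32]
231 [0.5576 0.0992 0.0734] [29 29 30]
237 [0.5576 0.0993 0.081 ] [28 24 28]
243 [0.5577 0.0993 0.088 ] [24 25 25]
249 [0.5579 0.0992 0.0938] [20 17 19]
255 [0.5601 0.0972 0.0938] [22 17 21]
261 [0.5624 0.0952 0.0937] [32 31 32]
267 [0.5645 0.0934 0.0941] [29 29 27]
273 [0.5576 0.0996 0.1155] [35 35 35]
279 [0.5582 0.0991 0.1185] [39 38 40]
285 [0.5449 0.1109 0.1508] [39 41 42]
291 [0.5451 0.1107 0.1531] [49 51 50]
297 [0.5456 0.1102 0.1545] [48 48 47]
```

Run:
```python
from h import *
f=dict(np.load("w2.npz"));P=cloud(f)
c=cv2.resize(f["img"][170:310,230:410],None,fx=4,fy=4,interpolation=cv2.INTER_CUBIC)
c=np.clip(c.astype(float)*3,0,255).astype(np.uint8)
cv2.imwrite("pics/w2c.png",c[:,:,::-1])
for v in(215,222,228,234,240,250):print(v,[ (u,*P[v,u].round(3)) for u in range(280,360,8)])
```

```text
215 [(280, np.float64(0.549), np.float64(0.073), np.float64(0.018)), (288, np.float64(0.551), np.float64(0.079), np.float64(0.026)), (296, np.float64(0.549), np.float64(0.092), np.float64(0.054)), (304, np.float64(0.551), np.float64(0.095), np.float64(0.055)), (312, np.float64(0.554), np.float64(0.099), np.float64(0.056)), (320, np.float64(0.557), np.float64(0.102), np.float64(0.054)), (328, np.float64(0.569), np.float64(0.1), np.float64(0.026)), (336, np.float64(0.572), np.float64(0.104), np.float64(0.026)), (344, np.float64(0.575), np.float64(0.108), np.float64(0.027)), (352, np.float64(0.582), np.float64(0.111), np.float64(0.018))]
222 [(280, np.float64(0.553), np.float64(0.069), np.float64(0.018)), (288, np.float64(0.555), np.float64(0.076), np.float64(0.026)), (296, np.float64(0.558), np.float64(0.08), np.float64(0.027)), (304, np.float64(0.554), np.float64(0.093), np.float64(0.056)), (312, np.float64(0.557), np.float64(0.097), np.float64(0.057)), (320, np.float64(0.56), np.float64(0.1), np.float64(0.057)), (328, np.float64(0.569), np.float64(0.099), np.float64(0.036)), (336, np
[... 2047 characters left out ...]
, np.float64(0.599), np.float64(0.098), np.float64(0.012))]
250 [(280, np.float64(0.533), np.float64(0.109), np.float64(0.147)), (288, np.float64(0.534), np.float64(0.11), np.float64(0.146)), (296, np.float64(0.551), np.float64(0.094), np.float64(0.098)), (304, np.float64(0.554), np.float64(0.095), np.float64(0.096)), (312, np.float64(0.557), np.float64(0.098), np.float64(0.095)), (320, np.float64(0.559), np.float64(0.101), np.float64(0.095)), (328, np.float64(0.561), np.float64(0.103), np.float64(0.095)), (336, np.float64(0.564), np.float64(0.106), np.float64(0.095)), (344, np.float64(0.564), np.float64(0.11), np.float64(0.1)), (352, np.float64(0.546), np.float64(0.123), np.float64(0.146))]
```

View pics/w2c.png

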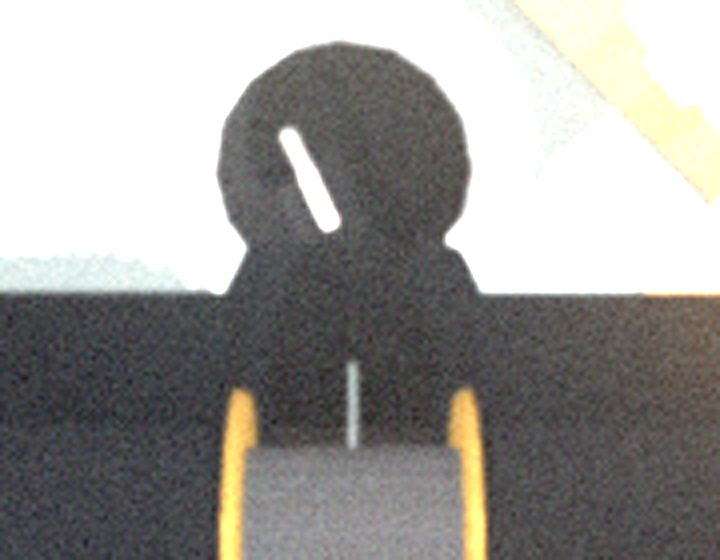

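The fingers shut fully just above the bar. The camera puts the finger ends at about z = 0.07, higher than the reported TCP implies. I'll open, turn back, and measure the finger ends directly.

```bash
python3 -m creep '[[0,0,0.3,0,0,0,0],[0,0,0,0,0,0,0],[0,0,0,0,0,1,0],[0,0,0,0,0,1,0],[0,0,0,0,0,1,0]]'
python3 - <<'E'
from station import *
from h import *
from scipy.spatial.transform import Rotation as R
f=grab_frame("wrist");np.savez("w3.npz",**f);P=cloud(f);o=get_obs()
tr=R.from_quat(o["tcp_rot"]).as_matrix()
print(o["tcp_pos"],o["tcp_rot"],o["width"],o["q"])
L=(P-o["tcp_pos"])@tr   # tool-frame
T=np.array(f["cam_to_world"]);print("cam in tool",((T[:3,3]-o["tcp_pos"])@tr).round(3))
for u in (250,262,270,366,374,386):
    print(u,[(v,*L[v,u].round(3).tolist()) for v in range(216,262,5)])
E
```

```text
t: 4.68
tcp_pos: [0.566, 0.0939, 0.0731]
tcp_rot: [0.146, 0.989, 0.0, 0.0]
ft_force: [-0.3, 1.0, 0.5]
width: 0.0442
grasp_force: 0.0
[0.56601858 0.09373012 0.07315827] [1.43901746e-01 9.89591952e-01 1.03738361e-05 2.35514873e-04] 0.04391690150402254 [-0.3576869   0.62110184  0.15372271  1.85324874 -0.14240728  0.67736098
  1.16087284]
cam in tool [ 0.07   0.    -0.158]
250 [(216, -0.008, -0.052, 0.061), (221, -0.012, -0.052, 0.061), (226, -0.016, -0.052, 0.061), (231, 0.011, -0.034, -0.015), (236, 0.011, -0.033, -0.022), (241, 0.011, -0.031, -0.028), (246, 0.012, -0.03, -0.033), (251, 0.01, -0.03, -0.035), (256, 0.01, -0.029, -0.039), (261, 0.01, -0.028, -0.045)]
262 [(216, -0.008, -0.042, 0.061), (221, -0.012, -0.043, 0.061), (226, -0.015, -0.043, 0.059), (231, 0.01, -0.029, -0.013), (236, 0.01, -0.027, -0.019), (241, 0.01, -0.027, -0.024), (246, 0.01, -0.026, -0.03), (251, 0.01, -0.025, -0.035), (256, 0.01, -0.024, -0.04), (261, 0.009, -0.023, -0.042)]
270 [(216, -0.008, -0.036, 0.061), (221, -0.012, -0.037, 0.061), (226, -0.016, -0.037, 0.061), (231, 0.01, -0.024, -0.012), (236, 0
[... 335 characters left out ...]
 -0.024), (246, 0.01, 0.022, -0.031), (251, 0.008, 0.022, -0.031), (256, 0.006, 0.022, -0.032), (261, 0.003, 0.022, -0.032)]
374 [(216, -0.008, 0.043, 0.061), (221, -0.012, 0.043, 0.061), (226, -0.016, 0.043, 0.06), (231, 0.01, 0.029, -0.013), (236, 0.01, 0.028, -0.019), (241, 0.01, 0.027, -0.024), (246, 0.01, 0.026, -0.029), (251, 0.01, 0.025, -0.035), (256, 0.01, 0.024, -0.04), (261, 0.009, 0.023, -0.043)]
386 [(216, -0.013, 0.055, 0.073), (221, -0.017, 0.055, 0.073), (226, -0.021, 0.055, 0.072), (231, 0.011, 0.034, -0.015), (236, 0.012, 0.033, -0.022), (241, 0.011, 0.032, -0.027), (246, 0.012, 0.03, -0.034), (251, 0.01, 0.03, -0.036), (256, 0.01, 0.029, -0.04), (261, 0.01, 0.028, -0.044)]
```

By the wrist depth map, the fingertips sit about 10 mm *behind* the reported TCP, not 25 mm ahead. Closing on nothing agrees with that. I'll descend in stages and watch the force.

```bash
python3 -m creep '[[-0.05,-0.02,-0.4,0,0,0,0],[0,0,-0.3,0,0,0,0],[0,0,-0.2,0,0,0,0],[0,0,0,0,0,0,0],[0,0,0,0,0,0,0]]'
python3 - <<'E'
from station import *
from h import *
from scipy.spatial.transform import Rotation as R
f=grab_frame("wrist");P=cloud(f);o=get_obs()
tr=R.from_quat(o["tcp_rot"]).as_matrix();L=(P-o["tcp_pos"])@tr
print(o["tcp_pos"],o["ft_force"])
for u in (262,270,319,366,374):print(u,[(v,*P[v,u].round(3).tolist()) for v in range(214,236,3)])
cv2.imwrite("pics/w4.png",f["img"][:,:,::-1])
E
```

```text
t: 5.35
tcp_pos: [0.5641, 0.0932, 0.037]
tcp_rot: [0.149, 0.989, -0.0, 0.0]
ft_force: [-0.5, 0.7, 0.7]
width: 0.0441
grasp_force: 0.0
[0.56422426 0.09323303 0.03722915] [-0.45056961  0.03502365 -1.23126879]
262 [(214, 0.548, 0.061, 0.011), (217, 0.55, 0.06, 0.012), (220, 0.552, 0.059, 0.011), (223, 0.553, 0.059, 0.013), (226, 0.555, 0.058, 0.012), (229, 0.557, 0.058, 0.012), (232, 0.546, 0.069, 0.051), (235, 0.546, 0.07, 0.055)]
270 [(214, 0.548, 0.067, 0.018), (217, 0.549, 0.067, 0.018), (220, 0.551, 0.066, 0.018), (223, 0.553, 0.065, 0.018), (226, 0.555, 0.064, 0.017), (229, 0.557, 0.064, 0.018), (232, 0.547, 0.073, 0.051), (235, 0.548, 0.073, 0.054)]
319 [(214, 0.544, 0.1, 0.055), (217, 0.545, 0.099, 0.056), (220, 0.546, 0.099, 0.057), (223, 0.548, 0.099, 0.056), (226, 0.549, 0.098, 0.057), (229, 0.551, 0.098, 0.056), (232, 0.553, 0.097, 0.056), (235, 0.554, 0.097, 0.055)]
366 [(214, 0.565, 0.124, 0.018), (217, 0.566, 0.123, 0.019), (220, 0.569, 0.123, 0.018), (223, 0.57, 0.122, 0.019), (226, 0.572, 0.122, 0.018), (229, 0.574, 0.121, 0.018), (232, 0.562, 0.119, 0.05), (235, 0.561, 0.119, 0.055)]
374 [(214, 0.569, 0.129, 0.012), (217, 0.571, 0.128, 0.012), (220, 0.573, 0.128, 0.012), (223, 0.575, 0.127, 0.012), (226, 0.576, 0.127, 0.013), (229, 0.579, 0.126, 0.011), (232, 0.563, 0.123, 0.051), (235, 0.562, 0.123, 0.055)]
```

View pics/w4.png

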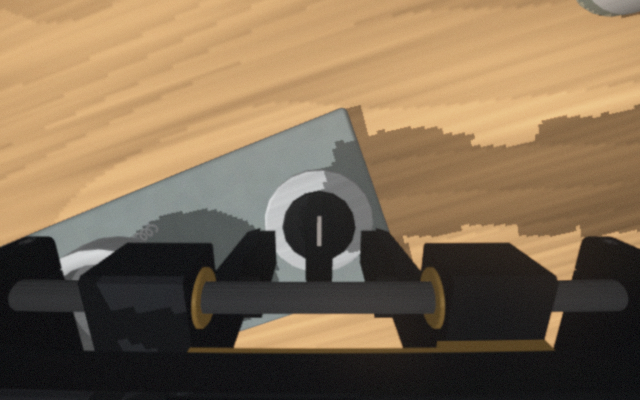

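The bar is centred at (319,235) between the fingers, and the tips are at about z = 0.047. That confirms the 35 mm tool offset. I'll go down 16 mm and grip.

```bash
python3 -m creep '[[0,0,-0.3,0,0,0,0],[0,0,-0.1,0,0,0,0],[0,0,0,0,0,0,-1],[0,0,0,0,0,0,-1],[0,0,0,0,0,0,-1]]'
```

```text
t: 6.02
tcp_pos: [0.564, 0.0932, 0.0211]
tcp_rot: [0.149, 0.989, 0.0, 0.0]
ft_force: [0.3, 0.0, -0.5]
width: 0.016
grasp_force: 0.0
```

```bash
python3 -m creep '[[0,0,0,0,0,0,-1],[0,0,0,0,0,0,-1],[0,0,0,0,0,-0.5,-1],[0,0,0,0,0,-1,-1],[0,0,0,0,0,-1,-1]]'; python3 -c "from station import *;print(get_obs()['moment'])"
```

```text
t: 6.65
tcp_pos: [0.5641, 0.0935, 0.0212]
tcp_rot: [0.32, 0.947, 0.0, 0.0]
ft_force: [0.9, 0.4, 0.1]
width: 0.0136
grasp_force: 30.0
[0.19745634 0.02778623 0.05252273]
```

```bash
python3 -m creep '[[0,0,0,0,0,-1,-1],[0,0,0,0,0,-1,-1],[0,0,0,0,0,-1,-1],[0,0,0,0,0,-1,-1],[0,0,0,0,0,-1,-1]]'; python3 -c "from station import *;print(get_obs()['moment'])"
python3 -m creep '[[0,0,0,0,0,-0.7,-1],[0,0,0,0,0,-0.4,-1],[0,0,0,0,0,-0.3,-1],[0,0,0,0,0,0,-1],[0,0,0,0,0,0,-1]]'; python3 -c "from station import *;print(get_obs()['moment'])"
```

```text
t: 7.28
tcp_pos: [0.5637, 0.0932, 0.0212]
tcp_rot: [0.625, 0.781, -0.0, -0.0]
ft_force: [-0.6, -0.2, 1.7]
width: 0.0139
grasp_force: 30.0
[-0.02968531  0.26608466  0.10288846]
t: 7.9
tcp_pos: [0.5636, 0.0932, 0.0211]
tcp_rot: [0.696, 0.718, -0.0, -0.0]
ft_force: [-0.9, -0.3, 5.8]
width: 0.0135
grasp_force: 30.0
[-0.02240814  0.49632187  0.39121315]
```

```bash
python3 -m creep '[[0,0,0,0,0,-0.3,-1],[0,0,0,0,0,-0.2,-1],[0,0,0,0,0,0,-1],[0,0,0,0,0,0,-1],[0,0,0,0,0,0,-1]]'; python3 -c "from station import *;print(get_obs()['moment'],get_obs()['q'].round(2))"
```

```text
t: 8.52
tcp_pos: [0.5636, 0.093, 0.0211]
tcp_rot: [0.721, 0.693, -0.0, -0.0]
ft_force: [-2.6, -0.8, 5.9]
width: 0.0139
grasp_force: 30.0
[-0.15777095  0.55823766  0.73634388] [-0.58  0.76  0.47  1.88 -0.55  0.63  0.19]
```

```bash
python3 -m creep '[[0,0,0,0,0,0,0],[0,0,0,0,0,0,0],[0,0,0.6,0,0,0,0],[0,0,1,0,0,0,0],[0,-0.4,0.6,0,0,0.8,0]]'
python3 -m creep '[[0.1,-1,0,0,0,0.95,0],[0.1,-1,0,0,0,0.95,0],[0.1,-1,0,0,0,0.95,0],[0.08,-1,0,0,0,0.95,0],[0.08,-1,0,0,0,0.95,0]]'
python3 -m creep '[[0,-0.57,0,0,0,0.95,0],[0,0,0,0,0,0.95,0],[0,0,0,0,0,0.96,0],[0,0,-0.5,0,0,0,0],[0,0,0,0,0,0,0]]'
cat > look.py <<'E'
from station import *
from h import *
import sys
f=grab_frame("wrist");o=get_obs();P=cloud(f)
x,y,zl,zh,r=map(float,sys.argv[1:6])
m=(np.hypot(P[...,0]-x,P[...,1]-y)<r)&(P[...,2]>zl)&(P[...,2]<zh)
q=P[m];w=np.linalg.eigh(np.cov(q[:,:2].T))
mid=(q.min(0)+q.max(0))/2
b=o["tcp_rot"]
print("tcp",o["tcp_pos"].round(4),"yaxis deg",np.degrees(np.arctan2(b[1]**2-b[0]**2,2*b[0]*b[1])).round(1),"n",len(q),"mean",q.mean(0).round(4),"mid",mid.round(4),"ext",np.ptp(q,0).round(3),"ang",np.degrees(np.arctan2(*w[1][::-1,1])).round(1),"ft",o["ft_force"].round(1))
if len(sys.argv)>6:cv2.imwrite(sys.argv[6],f["img"][:,:,::-1])
E
python3 look.py .5811 -.1459 .05 .062 .03 pics/w5.png
```

```text
t: 9.15
tcp_pos: [0.5645, 0.0784, 0.1102]
tcp_rot: [0.68, 0.733, 0.001, 0.0]
ft_force: [-0.5, 0.6, 0.1]
width: 0.0441
grasp_force: 0.0
t: 9.78
tcp_pos: [0.5823, -0.1242, 0.1088]
tcp_rot: [0.404, 0.915, 0.0, 0.0]
ft_force: [0.2, -0.1, -0.0]
width: 0.0441
grasp_force: 0.0
t: 10.4
tcp_pos: [0.5805, -0.1451, 0.0866]
tcp_rot: [0.218, 0.976, -0.0, -0.002]
ft_force: [0.2, 0.0, -0.4]
width: 0.0441
grasp_force: 0.0
tcp [ 0.5812 -0.1453  0.0874] yaxis deg 64.8 n 1244 mean [ 0.5779 -0.1449  0.0556] mid [ 0.5792 -0.1455  0.0543] ext [0.041 0.028 0.009] ang 155.0 ft [0.4 0.3 0.3]
```

View pics/w5.png

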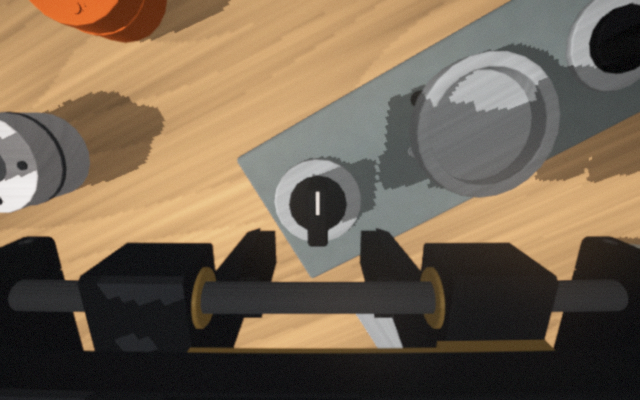

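The right knob's bar is upright at (318,215), centred between the fingers. I'll descend and grip.

```bash
python3 -m creep '[[0,0,-0.8,0,0,0,0],[0,0,-0.6,0,0,0,0],[0,0,-0.25,0,0,0,0],[0,0,0,0,0,0,-1],[0,0,0,0,0,0,-1]]'
python3 -m creep '[[0,0,0,0,0,0,-1],[0,0,0,0,0,0,-1],[0,0,0,0,0,0,-1],[0,0,0,0,0,-0.5,-1],[0,0,0,0,0,-0.5,-1]]'
```

```text
t: 11.08
tcp_pos: [0.583, -0.1459, 0.0239]
tcp_rot: [0.217, 0.976, -0.0, 0.001]
ft_force: [-0.3, 0.6, -0.3]
width: 0.0263
grasp_force: 0.0
t: 11.7
tcp_pos: [0.5825, -0.1466, 0.0238]
tcp_rot: [0.286, 0.958, -0.0, 0.001]
ft_force: [-2.4, -1.8, 5.0]
width: 0.0137
grasp_force: 30.0
```

Gripped. I've turned about 8° and about 55° is left to the stop, plus some margin.

```bash
python3 -m creep '[[0,0,0,0,0,-1,-1],[0,0,0,0,0,-1,-1],[0,0,0,0,0,-1,-1],[0,0,0,0,0,-1,-1],[0,0,0,0,0,-1,-1]]'; python3 -c "from station import *;print(get_obs()['moment'])"
python3 -m creep '[[0,0,0,0,0,-1,-1],[0,0,0,0,0,-0.7,-1],[0,0,0,0,0,-0.3,-1],[0,0,0,0,0,-0.2,-1],[0,0,0,0,0,0,-1]]'; python3 -c "from station import *;print(get_obs()['moment'])"
```

```text
t: 12.32
tcp_pos: [0.5814, -0.1475, 0.0238]
tcp_rot: [0.597, 0.802, -0.001, 0.0]
ft_force: [-5.1, -4.3, 8.4]
width: 0.0138
grasp_force: 30.0
[-0.79049929  1.12864422  0.12741911]
t: 12.95
tcp_pos: [0.5809, -0.1476, 0.0238]
tcp_rot: [0.711, 0.703, -0.001, 0.0]
ft_force: [-6.7, -3.5, 10.1]
width: 0.0142
grasp_force: 30.0
[-0.78851538  1.3775769   0.68429157]
```

```bash
python3 -m creep '[[0,0,0,0,0,0,0],[0,0,0,0,0,0,0],[0,0,0.8,0,0,0,0],[0,0,1,0,0,0,0],[0,0,1,0,0,0,0]]'
python3 -m creep '[[-0.6,-0.88,0.1,0,0,0,0.2],[-0.6,-0.88,0,0,0,0,0.2],[-0.6,-0.88,0,0,0,0,0.2],[-0.6,-0.88,0,0,0,0,0.2],[-0.6,-0.86,0,0,0,0,0.2]]'
python3 -m creep '[[0,0,0,0,0,0,0.2],[0,0,0,0,0,0,0.2],[0,0,0,0,0,0,0.2],[0,0,0,0,0,0,0.2],[0,0,0,0,0,0,0.2]]'
python3 look.py .458 -.3232 .08 .096 .03 pics/w6.png
python3 - <<'E'
from station import *
from h import *
f=grab_frame("top");P=cloud(f)
for n,c in(("L",(.5640,.0928)),("R",(.5812,-.1457))):
    q=P[(np.hypot(P[...,0]-c[0],P[...,1]-c[1])<.027)&(P[...,2]>.045)&(P[...,2]<.07)]
    w=np.linalg.eigh(np.cov(q[:,:2].T));print(n,len(q),q.mean(0).round(4),np.degrees(np.arctan2(*w[1][::-1,1])).round(1))
q=P[(np.hypot(P[...,0]-.572,P[...,1]+.0262)<.055)&(P[...,2]>.05)&(P[...,2]<.07)];print(((q.min(0)+q.max(0))/2).round(4),q.mean(0).round(4))
E
```

```text
t: 13.58
tcp_pos: [0.5823, -0.145, 0.1359]
tcp_rot: [0.711, 0.703, 0.0, -0.0]
ft_force: [0.6, 0.9, 0.2]
width: 0.044
grasp_force: 0.0
t: 14.2
tcp_pos: [0.4619, -0.3214, 0.1389]
tcp_rot: [0.711, 0.703, 0.0, 0.0]
ft_force: [0.5, 0.4, 0.0]
width: 0.0532
grasp_force: 0.0
t: 14.82
tcp_pos: [0.4626, -0.3203, 0.1389]
tcp_rot: [0.711, 0.703, 0.0, -0.0]
ft_force: [-0.1, 0.7, -0.6]
width: 0.0527
grasp_force: 0.0
tcp [ 0.4625 -0.3204  0.1389] yaxis deg -0.6 n 1007 mean [ 0.4557 -0.3223  0.0886] mid [ 0.4556 -0.3234  0.0856] ext [0.025 0.025 0.011] ang 83.4 ft [-0.2 -0.  -1.4]
L 77 [0.5643 0.0926 0.0554] 88.9
R 75 [ 0.581  -0.1454  0.0557] 92.3
[ 0.5726 -0.0263  0.0582] [ 0.5726 -0.026   0.0564]
```

View pics/w6.png

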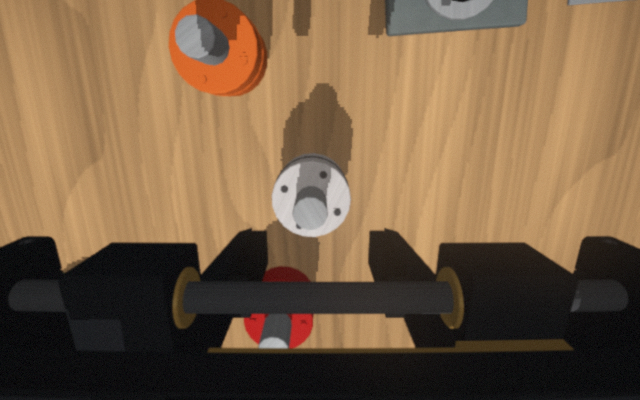

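The wrist view shows the silver flask's post at (312,210) between the open fingers, with the orange and red decoys clear of them. Both bars now read about 90°, at their stops. I'll grasp the post.

```bash
python3 -m creep '[[-0.14,-0.07,0,0,0,0,0.2],[0,0,-0.8,0,0,0,0.2],[0,0,-0.8,0,0,0,0.2],[0,0,-0.5,0,0,0,0.2],[0,0,-0.15,0,0,0,0.2]]'
python3 -m creep '[[0,0,0,0,0,0,-1],[0,0,0,0,0,0,-1],[0,0,0,0,0,0,-1],[0,0,0,0,0,0,-1],[0,0,0,0,0,0,-1]]'
```

```text
t: 15.55
tcp_pos: [0.4559, -0.3236, 0.048]
tcp_rot: [0.711, 0.703, -0.0, -0.001]
ft_force: [0.0, -0.7, -1.1]
width: 0.0532
grasp_force: 0.0
t: 16.18
tcp_pos: [0.457, -0.3239, 0.0497]
tcp_rot: [0.711, 0.703, 0.0, 0.0]
ft_force: [-1.5, 0.6, 6.6]
width: 0.0253
grasp_force: 30.0
```

```bash
python3 -m creep '[[0,0,0.3,0,0,0,-1],[0,0,0.6,0,0,0,-1],[0,0,0.8,0,0,0,-1],[0,0,0.6,0,0,0,-1],[0.2,0.4,0,0,0,0,-1]]'
python3 -m creep '[[0.32,0.8,0,0,0,0,-1],[0.32,0.8,0,0,0,0,-1],[0.32,0.8,0,0,0,0,-1],[0.32,0.8,0,0,0,0,-1],[0.32,0.8,0,0,0,0,-1]]'
python3 -m creep '[[0.32,0.8,0,0,0,0,-1],[0.32,0.8,0,0,0,0,-1],[0.3,0.8,0,0,0,0,-1],[0.2,0.6,0,0,0,0,-1],[0.1,0.22,0,0,0,0,-1]]'
python3 -m creep '[[0,0,0,0,0,0,-1],[0,0,0,0,0,0,-1],[0,0,0,0,0,0,-1],[0,0,0,0,0,0,-1],[0,0,0,0,0,0,-1]]'
python3 look.py .572 -.0262 .115 .145 .05
python3 - <<'E'
from station import *
from h import *
o=get_obs()
for n in("wrist","top","scene"):
    f=grab_frame(n);P=cloud(f);g=P[...,2]
    t=o["tcp_pos"]
    near=np.hypot(P[...,0]-t[0],P[...,1]-t[1])<.045
    lid=P[near&(g>.125)&(g<.139)];print(n,"lid",len(lid),((lid.min(0)+lid.max(0))/2).round(4) if len(lid) else "",np.ptp(lid,0).round(3) if len(lid) else "")
    if n=="scene":cv2.imwrite("pics/s7.png",cv2.resize(f["img"][120:270,230:430],None,fx=4,fy=4)[:,:,::-1])
E
```

```text
t: 16.8
tcp_pos: [0.4649, -0.3089, 0.1425]
tcp_rot: [0.712, 0.702, 0.0, 0.002]
ft_force: [0.1, 0.4, -5.3]
width: 0.0252
grasp_force: 30.0
t: 17.42
tcp_pos: [0.5282, -0.1443, 0.1394]
tcp_rot: [0.711, 0.704, -0.0, -0.001]
ft_force: [-0.3, -0.5, -5.1]
width: 0.0253
grasp_force: 30.0
t: 18.05
tcp_pos: [0.5774, -0.0151, 0.1393]
tcp_rot: [0.71, 0.705, -0.001, -0.001]
ft_force: [0.3, -1.1, -6.9]
width: 0.0249
grasp_force: 30.0
t: 18.68
tcp_pos: [0.5782, -0.0191, 0.141]
tcp_rot: [0.711, 0.703, 0.0, 0.0]
ft_force: [0.1, 0.9, -6.0]
width: 0.0252
grasp_force: 30.0
tcp [ 0.5783 -0.019   0.141 ] yaxis deg -0.7 n 1046 mean [0.5773 0.009  0.1329] mid [ 0.5775 -0.0014  0.13  ] ext [0.063 0.032 0.03 ] ang 179.0 ft [-0.9 -0.1 -5.1]
wrist lid 614 [0.5776 0.0026 0.132 ] [0.063 0.025 0.014]
top lid 0  
scene lid 97 [ 0.6015 -0.0209  0.1322] [0.03  0.062 0.014]
```

View pics/s7.png

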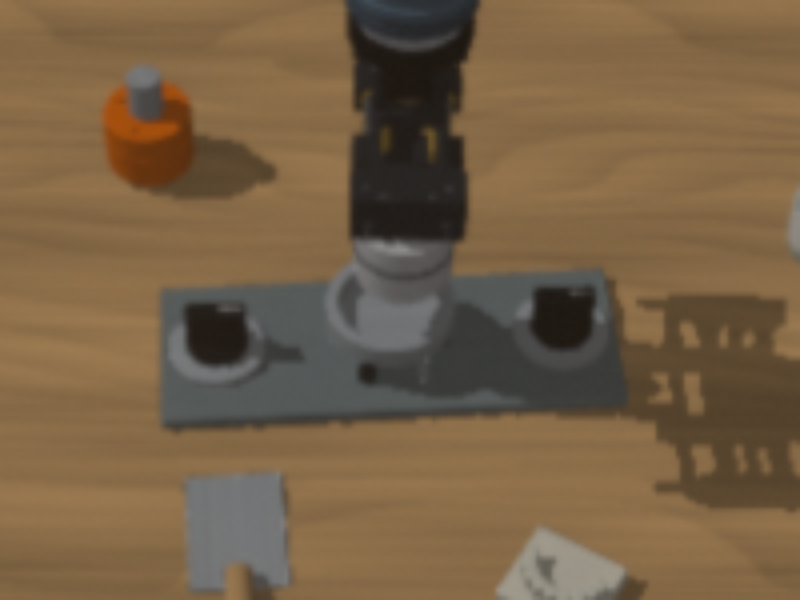

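The flask hangs upright in the gripper over the cradle, about 7 mm off centre. The knobs, decoys, cast and spatula are undisturbed. I'll correct the position and lower to just above the rim.

```bash
python3 -m creep '[[-0.14,-0.2,0,0,0,0,-1],[0,0,-0.3,0,0,0,-1],[0,0,-0.3,0,0,0,-1],[0,0,0,0,0,0,-1],[0,0,0,0,0,0,-1]]'
python3 - <<'E'
from station import *
from h import *
from scipy.optimize import least_squares
o=get_obs();print(o["tcp_pos"],o["ft_force"])
f=grab_frame("wrist");P=cloud(f)
def circ(m,r):
    q=P[m][:,:2];s=least_squares(lambda c:np.hypot(*(q-c[:2]).T)-r,[.572,-.026],loss="soft_l1",f_scale=.001);return len(q),s.x.round(4),np.sqrt(np.mean(s.fun**2)).round(4)
d=np.hypot(P[...,0]-.5725,P[...,1]+.0265)
print("rim",circ((d>.033)&(d<.05)&(abs(P[...,2]-.056)<.003),.040))
# lid edge: outermost visible lid points; body side wall
zl=o["tcp_pos"][2]-.0497+.055
print("body side",circ((d>.02)&(d<.045)&(P[...,2]>zl-.035)&(P[...,2]<zl-.005)&(P[...,2]>.062),.033))
E
```

```text
t: 19.5
tcp_pos: [0.5728, -0.0268, 0.1168]
tcp_rot: [0.711, 0.703, -0.0, 0.0]
ft_force: [-0.5, -0.1, -4.5]
width: 0.0251
grasp_force: 30.0
[ 0.57275568 -0.02679253  0.11679296] [-0.52025717 -0.14285068 -4.53023355]
rim (2154, array([ 0.5708, -0.0257]), np.float64(0.0025))
body side (912, array([ 0.5714, -0.0268]), np.float64(0.0003))
```

```bash
python3 -m creep '[[0,0.02,-0.2,0,0,0,-1],[0,0,-0.15,0,0,0,-1],[0,0,-0.1,0,0,0,-1],[0,0,-0.1,0,0,0,-1],[0,0,0,0,0,0,-1]]'; python3 -c "from station import *;o=get_obs();print(o['tcp_pos'],o['ft_force'])"
```

```text
t: 20.18
tcp_pos: [0.5724, -0.026, 0.0946]
tcp_rot: [0.711, 0.703, -0.0, -0.0]
ft_force: [0.1, 0.1, -5.5]
width: 0.0251
grasp_force: 30.0
[ 0.57244348 -0.02604748  0.09458702] [ 0.09784809  0.11291136 -5.46635837]
```

The foot is inside the cup with no side force. I'll seat it and press.

```bash
python3 -m creep '[[0,0,-0.1,0,0,0,-1],[0,0,-0.05,0,0,0,-1],[0,0,-0.05,0,0,0,-1],[0,0,-0.05,0,0,0,-1],[0,0,0,0,0,0,-1]]'; python3 -m creep '[[0,0,-0.1,0,0,0,-1],[0,0,-0.05,0,0,0,-1],[0,0,-0.05,0,0,0,-1],[0,0,0,0,0,0,-1],[0,0,0,0,0,0,-1]]'
```

```text
t: 20.8
tcp_pos: [0.5731, -0.0261, 0.0855]
tcp_rot: [0.711, 0.703, 0.0, 0.0]
ft_force: [-2.9, 0.8, 6.2]
width: 0.0251
grasp_force: 30.0
t: 21.42
tcp_pos: [0.5731, -0.0261, 0.078]
tcp_rot: [0.711, 0.703, 0.001, 0.0]
ft_force: [-4.1, 1.4, 10.0]
width: 0.0251
grasp_force: 30.0
```

```bash
python3 -m creep '[[0,0,-0.05,0,0,0,-1],[0,0,-0.05,0,0,0,-1],[0,0,-0.03,0,0,0,-1],[0,0,0,0,0,0,-1],[0,0,0,0,0,0,-1]]'; python3 -c "from station import *;o=get_obs();print(o['tcp_pos'],o['ft_force'])"
```

```text
t: 22.05
tcp_pos: [0.5737, -0.0262, 0.0762]
tcp_rot: [0.711, 0.703, 0.002, -0.0]
ft_force: [-14.8, 2.1, 45.5]
width: 0.0251
grasp_force: 30.1
[ 0.57370765 -0.02621917  0.076189  ] [-14.77316032   2.1053295   45.54426949]
```

The ring is on its stop: the force jumped to 45 N while the travel stalled. I'll ease back to a moderate holding push.

```bash
python3 -m creep '[[-0.02,0,0.04,0,0,0,-1],[0,0,0,0,0,0,-1],[0,0,0,0,0,0,-1],[0,0,0,0,0,0,-1],[0,0,0,0,0,0,-1]]'
python3 - <<'E'
from station import *
from h import *
o=get_obs();print(o['tcp_pos'],o['ft_force'])
for n in("wrist","scene"):
    P=cloud(grab_frame(n));d=np.hypot(P[...,0]-.5725,P[...,1]+.0263)
    q=P[(d>.0365)&(d<.0435)&(P[...,2]>.03)&(P[...,2]<.065)];print(n,"rim z",len(q),np.percentile(q[:,2],[50,75,90]).round(4))
    for c in((.5642,.0927),(.5811,-.1456)):
        q=P[(np.hypot(P[...,0]-c[0],P[...,1]-c[1])<.026)&(P[...,2]>.05)&(P[...,2]<.065)]
        if len(q)>10:w=np.linalg.eigh(np.cov(q[:,:2].T));print(len(q),np.degrees(np.arctan2(*w[1][::-1,1])).round(1))
E
```

```text
t: 22.68
tcp_pos: [0.5734, -0.0262, 0.0763]
tcp_rot: [0.711, 0.703, 0.002, 0.001]
ft_force: [-7.4, 0.9, 27.9]
width: 0.0251
grasp_force: 30.0
[ 0.5733609  -0.02620683  0.07630877] [-7.40737013  0.9176104  27.87268714]
wrist rim z 2083 [0.041  0.0415 0.0419]
1383 92.1
24 -177.2
scene rim z 133 [0.0415 0.044  0.0539]
75 91.8
78 88.9
```

The rim is at z = 0.041, which is the full 15 mm down. The push is steady at 28 N, and both knobs are at their stops.

```bash
python3 -c "from station import *;print(sign_off())"
```

```text
the job is handed in; nothing more can be done
None
```

I handed the job in: both bolt knobs are turned clockwise to their end stops, and the flask stands upright in the cradle, still gripped and pressed down about 15 mm onto the ring's stop with about 28 N, after about 23 s of the 58 s allowed.

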